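# Fetch the pin bin and shut the cabinet

## Robot

A 6-joint arm with a two-finger parallel gripper is mounted at the origin on the work surface. World frame = base frame: x ahead of the robot, y to its left, z up, the work surface at z = 0. Lengths are in mm, angles in degrees, forces in N, time in s.
With the tool pointing down it reaches from about 325 to 900 mm from the base axis. Payload 6.1 kg.
Tool frame: the origin (TCP) lies on the centre line of the jaws, within the pads' length; the fingertips stand 11 mm ahead of it and the grasp point (between the pads) lies 8 mm behind it (env.finger_overhang is the z of the fingertips in the tool frame, in mm); z points along the fingers, y is the direction in which the jaws open and shut (so a half turn about z gives the same grasp; the last joint's range is limited). The gripper opens to 85 mm and grips with 20 to 120 N. Pads are 22 mm wide; open, the fingers measure 114 mm over their backs; the gripper's body (76 mm by 85 mm) begins 54 mm behind the grasp point. The pads swing forward as they close: fully open they stand 13 mm farther back than shut.
Start: joints at [-80.85, 12.628, 87.462, -0, 79.91, -7.225], TCP at [176.196, -599.642, 242.3] pointing down, gripper open.
Joint ranges: [-170.65, 170.65], [-52.31, 119.04], [5.05, 147.46], [-71.25, 251.25], [11.57, 151.72], [-153.62, 153.62]. Speed limits (degrees/s): [147.25, 147.25, 172.46, 180, 180, 180].

## Interface

Orientations are given as [roll, pitch, yaw] about the fixed x, y, z axes, in that order (R = Rz(yaw) Ry(pitch) Rx(roll)).
In Python, from bench import get_obs, vision, workorder, env gives the robot as it stands. The module is installed in compiled form; this text tells all that it offers.
- The arm moves only by the tool servo_tool, never from a script. Its argument "deltas" is a list of rows, each an object with "dp": the shift along the tool's x, y, z scaled (see below), a list of three; "dr": the turn, a rotation vector about the tool's x, y, z scaled (see below), a list of three; "claw": the closure, from 0 (fully open) to 1 (shut). In form: [{"dp": [x, y, z], "dr": [ax, ay, az], "claw": claw}, ...]. A call has 1 to 10 rows; each row is the pose to reach, as a shift and turn from the pose measured when the call began, along the tool's axes at that moment; what a row does not reach only later rows make up. The controller multiplies each number of a shift by 200 mm and each number of a turn by 90 degrees. A row lasts 1/8 s, in which the tool goes at most 62.5 mm and 10.7 degrees, less where a joint would pass 70% of its speed; a pose out of reach is approached as far as the arm can. A call with a number of a shift or a turn outside -1 to 1 is refused whole. A call with a gripper value outside its range is refused whole. The fingers move at their own pace and stop on an object; "newtons" is the grip in N (left out, the last holds). Time passes only in rows, so rows that repeat a pose let the fingers close. It gives the time, the measured TCP pose, the force and the opening at its end, in the units of the state.
- get_obs(): the state, without advancing time (a new reading comes with each control period).
- vision.capture(name): name is "side" or "top" or "wrist"; returns a dict with "pixels" (420x560x3 uint8, red, green, blue), "mtx" (3x3 intrinsics, pixels), "R" (3x3) and "t" (3): a world point X has camera coordinates R X + t. Camera axes: x right, y down, z forward; pixel columns grow to the right and rows downward; lengths in mm; the calibration is good to about 2 mm. A picture is of the moment at which its call begins. There is no depth.
- workorder.close_job(): hands the job in, once; it reports no verdict.
Trained networks look in a picture, given as the dict that the camera call returned (one of the last four; its "shot" number tells which), for a name from the list of things; names that differ only in an ending like _2 or _b are one class to them, and where a whole thing is asked for, a point or a joint stands for the part that bears it (a point fixed in the world has none). Each returns a list of dicts, best first, with "p" (0 to 1); they miss things now and then, are a little off and sometimes report something else, mostly with a low value. They report only what shows in the picture. A call takes as long as a camera call. They do not tell look-alikes from the thing itself.
- vision.cut_out(picture, name): "mask" (420x560 bool, what is visible of it) and "at" ([column, row] as shares, 0 to 1, of the picture: columns of its width, rows of its height, amid what is visible of it).
- vision.mark_of(picture, name): "at" ([column, row] as shares, 0 to 1, of the picture: columns of its width, rows of its height: a listed point, or the origin of a listed thing).
The state is a dict: "time_s": time; "joints": joint angles; "joint_vel": joint speeds; "joint_torque": joint torques, N m; "position": TCP position; "tool_rot": TCP orientation; "contact_force": force on the tool from outside, world axes, zero at the start; "wrist_torque": the same for the moment, N m; "opening": opening from 0.0 (shut) to 1.0 (fully open).
Only numpy, scipy, OpenCV 4.12 (cv2) and the standard library are available. Lean on these libraries where they do the work, as an engineer would, in place of code of your own. Each camera call takes 0.05 s, during which the arm holds its last target. There are 200 camera calls.

## Task

We are about to pin the collar: fetch the narrow bin of dowel pins that hangs on the louvres inside the open cabinet door, and set it down upright on the rubber mat beside the collar. Then push the cabinet door fully shut, until it has snapped over its roller catch and sits flush. Do not tip or drop the bin, leave the wide bin hanging on the door, and do not shift the collar.

Things in the scene. Friction and masses are not known exactly. Their poses are not given: they have to be found in the camera images.
- pin_bin: Narrow grey plastic bin of steel dowel pins (mm): 60 wide (its y), 85 deep (x), 55 high, walls 3, about 160 g. Origin under the middle of its floor, z up; the scoop front (30 high) looks to its -x, the sides are full height over the rear 62. Hangs level, rim 248 above the bench, inside the open door, front straight away from it, 100 or 220 (+-5) from the hinge line.
- pin_lip (a point): Middle of the pin bin's hanging lip, at rim level, 3 behind the rear wall. The lip, as wide as the bin, reaches 9 back and turns 12 down; it hangs over the upturned edge (8 of overlap, 3 of play) of the top louvre. Off: lift 15 or more straight up, then move away from the door along the bin's -x.
- wide_bin: A bin of the same make, same frame, depth and height, but 96 wide and holding hexagon nuts; it hangs at the other place on the same louvre, with 32 to 52 between the bins. It stays there and swings into the cabinet with the door.
- mat: Black ribbed rubber mat lying fixed on the bench, 200 (its x) by 260 (its y), 4 thick; origin under its middle, z up.
- collar: Turned steel collar, 72 outside diameter, 42 high, about 350 g, standing loose on the -y part of the mat (70 to 85 from the middle); origin under its middle. The mat's +y part is free.
- cab_door: Open door of a grey steel bench cabinet (320 wide, 220 deep, 300 high). Origin on the upright hinge line at bench level, in the plane of the inner face; z up. The door reaches 320 along its own -y, is 18 thick (x -18 to 0), 10 to 290 above the bench. +x side: louvres (19 proud) and bins. It closes counter-clockwise seen from above: its yaw grows 1.3 to 1.75 rad to that of door_home.
- door_front (a point): Point on the door's outer (-x) face to push on, 240 from the hinge line, 265 above the bench (25 below the top edge). Axes as cab_door. That face is plain but for a bow handle at 285 from the hinge, 80 to 170 above the bench, 30 proud. Light friction, no spring: closed fingers push the door; it stays where it is left.
- door_home (a point): Where door_front lies when the door is fully shut; fixed to the cabinet: x points into it, square to the shut door, z up. In the last 13 mm of door_front's way the door rides over a sprung roller catch (about 10 N there), snaps in, meets a stop and is held. Left short of that it stays ajar, 5 mm or more here.
Mind the look-alikes: they are no part of the job. What is shaped like the pin_bin but green or pink is not meant. What is shaped like the wide_bin but turquoise is not meant.

How it is judged:
By the outcome, as a careful person would: the job done as asked, in the order asked, and still so for the second after the job is handed in, with the robot touching nothing.
It also fails if it takes over 66 s, if anything falls off the work surface, if the arm or the gripper's body presses on something with over 40 N, if the wrist force passes 120 N, or if a joint passes its speed limit or range.

## Working session

There is one attempt and no reset: what is moved stays moved. The work goes in short steps, Python scripts to look and compute and a tool call to move; the robot and the scene stay as the last step left them, time stands still between calls to the robot, and variables do not carry over. Pictures are saved under pics/ and viewed, about 8 in all and at most 12, crops included, and the job is handed in when it is done.

Besides the shell and the picture viewer there is one more tool, called after "Request:" as name(argument=value, ...) on one line, values as JSON. servo_tool: Moves the arm, as the interface text tells. Shifts and turns lie within -1 to 1; 1 stands for 200 mm of shift or 90 degrees of turn. Its arguments: {"type":"object","properties":{"deltas":{"type":"array","items":{"type":"object","properties":{"dp":{"type":"array","items":{"type":"number"}},"dr":{"type":"array","items":{"type":"number"}},"claw":{"type":"number"}}}},"newtons":{"type":"number"}},"required":["deltas"]}

```bash
mkdir -p pics; cat > h.py <<'E'
import numpy as np, cv2
from bench import get_obs, vision, workorder, env
def cap(n):
    c=vision.capture(n); return c
def px(at): return np.array([at[0]*560,at[1]*420])
def ray(c,p):
    d=np.linalg.inv(c['mtx'])@np.array([p[0],p[1],1.]); R=np.array(c['R']);t=np.array(c['t'])
    o=-R.T@t; d=R.T@d; return o,d/np.linalg.norm(d)
def atz(c,p,z):
    o,d=ray(c,p); return o+d*(z-o[2])/d[2]
def tri(rs):
    A=np.zeros((3,3));b=np.zeros(3)
    for o,d in rs:
        P=np.eye(3)-np.outer(d,d);A+=P;b+=P@o
    X=np.linalg.solve(A,b); return X,[np.linalg.norm((np.eye(3)-np.outer(d,d))@(X-o)) for o,d in rs]
def proj(c,X):
    q=np.array(c['mtx'])@(np.array(c['R'])@X+np.array(c['t'])); return q[:2]/q[2]
E
cat > l.py <<'E'
from h import *
import pickle
o=get_obs();print({k:np.round(v,2) for k,v in o.items()}, env.finger_overhang)
ims=[]
for n in ['top','side','wrist']:
    c=cap(n); ims.append(c)
    print(n,'cam',np.round(-np.array(c['R']).T@c['t']),'fwd',np.round(np.array(c['R'])[2],2))
    for nm in ['pin_bin','wide_bin','pin_lip','mat','collar','cab_door','door_front','door_home']:
        r=vision.mark_of(c,nm); print(' ',nm,[(np.round(px(a['at']),1).tolist(),round(a['p'],2)) for a in r[:4]])
pickle.dump(ims,open('ims.pkl','wb'))
for c,n in zip(ims,['top','side','wrist']): cv2.imwrite(f'pics/{n}0.png',c['pixels'][...,::-1])
E
python3 l.py
```

```text
{'time_s': np.float64(0.0), 'joints': array([-80.85,  12.68,  87.53,  -0.  ,  79.91,  -7.22]), 'joint_vel': array([ 0.04, -0.1 , -0.15,  0.03, -0.08, -0.  ]), 'joint_torque': array([ 0.000e+00, -4.969e+01, -3.894e+01, -0.000e+00,  1.000e-02,
       -0.000e+00]), 'position': array([ 176.11, -599.06,  241.2 ]), 'tool_rot': array([-1.7989e+02, -1.0000e-02,  1.6370e+01]), 'contact_force': array([-0.04,  0.36,  0.57]), 'wrist_torque': array([-0.01,  0.  ,  0.01]), 'opening': np.float64(1.0)} 11.0
top cam [ 431.  -40. 1316.] fwd [ 0.05  0.   -1.  ]
  pin_bin [([205.9, 187.5], 0.68), ([150.0, 232.9], 0.65), ([158.5, 182.8], 0.58)]
  wide_bin [([161.6, 291.1], 0.83), ([208.1, 234.4], 0.72)]
  pin_lip [([185.7, 189.6], 0.81), ([150.2, 246.9], 0.62), ([135.6, 177.5], 0.57)]
  mat [([356.8, 215.4], 0.56)]
  collar [([382.8, 221.0], 0.67)]
  cab_door [([198.3, 158.7], 0.76)]
  door_front [([169.3, 243.9], 0.85)]
  door_home [([276.0, 138.3], 0.94)]
side cam [ 405.  744. 1139.] fwd [ 0.06 -0.63 -0.77]
  pin_bin [([281.6, 396.6], 0.88), ([212.9, 377.7], 0.72), ([239.3, 267.8], 0.62), ([240.1, 272.2], 0.29)]
  wide_bin [([364.2, 391.1], 0.77), ([300.1, 268.2], 0.57), ([283.2, 183.8], 0.39)]
  pin_lip [([238.4, 272.4], 0.83), ([207.6, 387.0], 0.78), ([303.4, 374.9], 0.66)]
  mat [([285.2, 187.5], 0.84)]
  collar [([289.8, 165.6], 0.8)]
  cab_door [([198.1, 329.8], 0.62), ([284.1, 186.2], 0.61)]
  door_front [([303.9, 286.9], 0.59)]
  door_home []
wrist cam [ 244. -579.  374.] fwd [-0.27 -0.08 -0.96]
  pin_bin []
  wide_bin []
  pin_lip []
  mat []
  collar []
  cab_door []
  door_front []
  door_home []
```

View pics/top0.png

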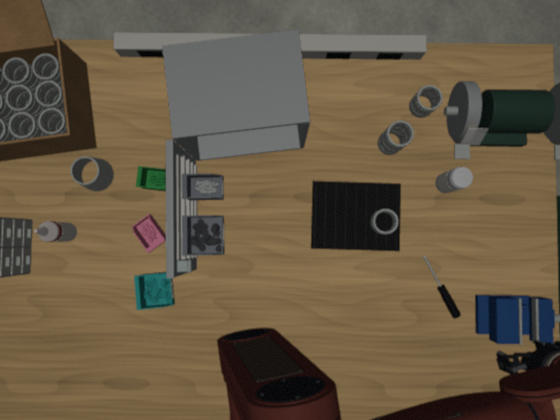

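View pics/side0.png

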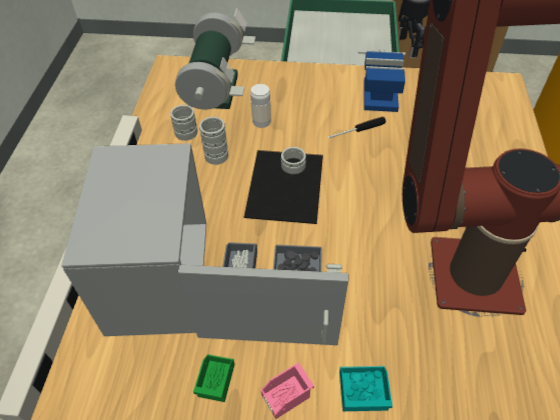

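```bash
python3 - <<'E'
from h import *; import pickle
t,s,w=pickle.load(open('ims.pkl','rb'))
print('lip',tri([ray(t,(185.7,189.6)),ray(s,(238.4,272.4))]))
print('lipz',atz(t,(185.7,189.6),248),atz(s,(238.4,272.4),248))
print('front',tri([ray(t,(169.3,243.9)),ray(s,(303.9,286.9))]), atz(t,(169.3,243.9),265))
print('home',atz(t,(276,138.3),265))
print('hinge0',atz(t,(198.3,158.7),0),atz(s,(198.1,329.8),0))
print('pinbin',atz(t,(205.9,187.5),193),atz(s,(239.3,267.8),193))
print('wide',atz(t,(208.1,234.4),193),atz(s,(300.1,268.2),193))
print('mat',atz(t,(356.8,215.4),0),atz(s,(285.2,187.5),0),'collar',atz(t,(382.8,221),0),atz(s,(289.8,165.6),0))
E
```

```text
lip (array([548.23263107, 192.37658288, 239.82944833]), [np.float64(2.9566406598856485), np.float64(2.956640659885751)])
lipz [544.39575431 190.34225388 248.        ] [549.89215493 197.37348237 248.        ]
front (array([416.63578326, 224.25218132, 257.67973471]), [np.float64(2.4665214931314274), np.float64(2.4665214931314323)]) [414.28478475 222.33833333 265.        ]
home [667.11659853 -25.01668519 265.        ]
hinge0 [663.24150895 208.43004692   0.        ] [660.86268247 208.35713914   0.        ]
pinbin [556.12274575 151.33146283 193.        ] [558.58974664 152.21337126 193.        ]
wide [438.03038826 143.47258136 193.        ] [431.11291334 141.92443232 193.        ]
mat [ 500.02067786 -261.68622212    0.        ] [ 498.35820965 -247.92154721    0.        ] collar [ 484.37578063 -338.10215212    0.        ] [ 492.54049358 -334.8989479     0.        ]
```

The top view shows the door at column ~180. Candidates for the pin bin:
- Grey narrow bin on the louvres at (206,187) top and (239,265) side. It fits: grey, narrow, hanging about 105 from the hinge.
- Green bin at (152,179) and pink bin at (150,233). Both are look-alikes lying on the bench.

The grey wide bin hangs at (206,235), the turquoise one lies on the bench at (155,290), and the mat and collar are at (356,215) and (384,221). I'll move the wrist camera over the bin for the confirming close-up.

```bash
cat >> h.py <<'E'
from scipy.spatial.transform import Rotation as Ro
def plan(*targets):
    o=get_obs(); R0=Ro.from_euler('xyz',o['tool_rot'],degrees=True); p0=np.array(o['position'])
    print('t',round(float(o['time_s']),2),'p',np.round(p0,1),'rpy',np.round(o['tool_rot'],2),'F',np.round(o['contact_force'],1),'open',round(float(o['opening']),3))
    for p,rpy in targets:
        d=R0.inv().apply(np.array(p)-p0)/200; r=(R0.inv()*Ro.from_euler('xyz',rpy,degrees=True)).as_rotvec(degrees=True)/90
        print(p,'dp',np.round(d,4).tolist(),'dr',np.round(r,4).tolist())
E
python3 -c "
from h import *
plan(((290,-420,400),(180,0,90.9)))"
```

```text
t 1.35 p [ 176.2 -599.7  242.3] rpy [180.     0.    16.37] F [-0.3 -0.2  0.4] open 1.001
(290, -420, 400) dp [0.7992, -0.7014, -0.7884] dr [0.0, 0.0, -0.8281]
```

Request:
servo_tool(deltas=[{"dp":[0.2,-0.2,-0.4],"dr":[0,0,-0.1],"claw":0},{"dp":[0.76,-0.82,-0.8],"dr":[0,0,-0.828],"claw":0},{"dp":[0.76,-0.82,-0.8],"dr":[0,0,-0.828],"claw":0},{"dp":[0.76,-0.82,-0.8],"dr":[0,0,-0.828],"claw":0},{"dp":[0.76,-0.82,-0.8],"dr":[0,0,-0.828],"claw":0},{"dp":[0.76,-0.82,-0.8],"dr":[0,0,-0.828],"claw":0},{"dp":[0.76,-0.82,-0.8],"dr":[0,0,-0.828],"claw":0},{"dp":[0.76,-0.82,-0.8],"dr":[0,0,-0.828],"claw":0},{"dp":[0.76,-0.82,-0.8],"dr":[0,0,-0.828],"claw":0}])

```text
time_s: 2.48
position: [275.7, -399.5, 402.3]
tool_rot: [-180.0, -0.0, 90.7]
contact_force: [-0.2, -0.5, -1.3]
opening: 1.0
```

Request:
servo_tool(deltas=[{"dp":[0.3,0.15,0],"dr":[0,0,0],"claw":0},{"dp":[0.6,0.3,0],"dr":[0,0,0],"claw":0},{"dp":[1,0.5,0],"dr":[0,0,0],"claw":0},{"dp":[1,0.5,0],"dr":[0,0,0],"claw":0}])

```text
time_s: 2.98
position: [374.0, -196.0, 402.5]
tool_rot: [180.0, -0.0, 90.6]
contact_force: [-0.6, -0.7, 0.7]
opening: 0.994
```

Request:
servo_tool(deltas=[{"dp":[0.3,0.15,0],"dr":[0,0,0],"claw":0},{"dp":[0.6,0.3,0],"dr":[0,0,0],"claw":0},{"dp":[1,0.5,0],"dr":[0,0,0],"claw":0},{"dp":[1,0.5,0],"dr":[0,0,0],"claw":0}])

```text
time_s: 3.48
position: [472.4, 7.6, 402.6]
tool_rot: [179.9, -0.0, 90.6]
contact_force: [0.7, -0.0, 0.6]
opening: 1.003
```

Request:
servo_tool(deltas=[{"dp":[0.3,0.15,0],"dr":[0,0,0],"claw":0},{"dp":[0.6,0.3,0],"dr":[0,0,0],"claw":0},{"dp":[0.75,0.4,0],"dr":[0,0,0],"claw":0},{"dp":[0.75,0.4,0],"dr":[0,0,0],"claw":0},{"dp":[0.75,0.4,0],"dr":[0,0,0],"claw":0}])

```text
time_s: 4.1
position: [550.8, 158.1, 402.3]
tool_rot: [-180.0, 0.0, 90.5]
contact_force: [0.1, -0.4, 0.1]
opening: 1.002
```

```bash
cat > w.py <<'E'
from h import *; import sys,pickle
plan()
c=cap('wrist'); print('cam',np.round(-np.array(c['R']).T@c['t']))
pickle.dump(c,open('w.pkl','wb'))
for nm in ['pin_bin','wide_bin','pin_lip']:
    z=248 if nm=='pin_lip' else 193
    for a in vision.mark_of(c,nm)[:3]: print(nm,round(a['p'],2),np.round(px(a['at']),1),np.round(atz(c,px(a['at']),z),1))
for a in vision.cut_out(c,'pin_bin')[:3]:
    m=a['mask']; r=cv2.minAreaRect(np.argwhere(m)[:,::-1].astype(np.float32)); print('mask',round(a['p'],2),m.sum(),[[np.round(q).tolist(),np.round(atz(c,q,248)[:2],1).tolist()] for q in cv2.boxPoints(r)])
cv2.imwrite(sys.argv[1],c['pixels'][...,::-1])
E
python3 w.py pics/w1.png
```

```text
t 4.1 p [550.8 158.1 402.3] rpy [-1.7999e+02  1.0000e-02  9.0500e+01] F [ 0.1 -0.4  0.1] open 1.002
cam [550. 230. 534.]
pin_bin 0.97 [306.3  66.5] [580.5 287.9 193. ]
pin_bin 0.95 [215.7  51.7] [485.3 301.1 193. ]
pin_bin 0.84 [280.7 189. ] [555.  155.2 193. ]
wide_bin 0.93 [118.2  67.6] [381.2 285.  193. ]
wide_bin 0.84 [179.6 194.2] [434.8 147.8 193. ]
pin_lip 0.73 [181.   61.2] [464.7 281.8 248. ]
pin_lip 0.71 [316.8  21.6] [583.3 313.6 248. ]
pin_lip 0.7 [279.  161.7] [552.3 194.2 248. ]
mask 0.82 3012 [[[284.0, 89.0], [556.2, 259.4]], [[294.0, 15.0], [563.5, 318.3]], [[336.0, 21.0], [599.6, 314.5]], [[326.0, 95.0], [594.6, 255.1]]]
mask 0.68 3441 [[[162.0, 46.0], [449.5, 293.7]], [[215.0, 3.0], [496.6, 327.0]], [[250.0, 46.0], [526.3, 294.7]], [[198.0, 89.0], [478.5, 259.0]]]
mask 0.59 4930 [[[250.0, 152.0], [524.4, 203.2]], [[311.0, 152.0], [582.8, 203.7]], [[311.0, 235.0], [586.3, 118.7]], [[250.0, 235.0], [522.9, 118.1]]]
```

View pics/w1.png

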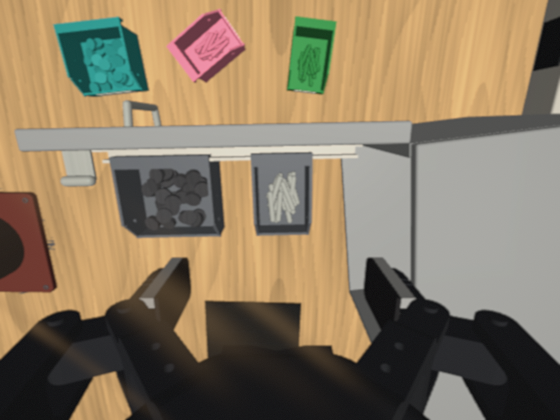

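The narrow grey bin of pins is at (281,193), hanging right of the wide nut bin (168,195). Green (310,60), pink (207,45) and turquoise (100,62) lie on the bench behind the door. I'll confirm with a crop.

```bash
python3 - <<'E'
from h import *; import pickle
c=pickle.load(open('w.pkl','rb'))
a,b=atz(c,(20,130),290),atz(c,(408,122),290);print('outer top edge',a,b,np.degrees(np.arctan2(b[1]-a[1],b[0]-a[0])))
a,b=atz(c,(105,161.5),248),atz(c,(357,153),248);print('louvre',a,b,np.degrees(np.arctan2(b[1]-a[1],b[0]-a[0])))
cv2.imwrite('pics/crop.png',cv2.resize(c['pixels'][110:260,90:400,::-1],None,fx=2.5,fy=2.5,interpolation=cv2.INTER_CUBIC))
for X in [(553.5,155)]:
  plan(((553.5,155,300),(180,0,90.9)))
E
```

```text
outer top edge [344.06274017 222.84196948 290.        ] [654.22082881 231.78532178 290.        ] 1.65165577000985
louvre [383.94520388 192.85769189 248.        ] [627.01539893 203.16500088 248.        ] 2.428153350039324
t 4.35 p [550.8 157.3 403.3] rpy [ 1.7989e+02 -2.0000e-02  9.0460e+01] F [ 0.9 -0.4  0.2] open 1.001
(553.5, 155, 300) dp [-0.012, 0.0127, 0.5163] dr [0.0012, -0.0002, -0.0048]
```

View pics/crop.png

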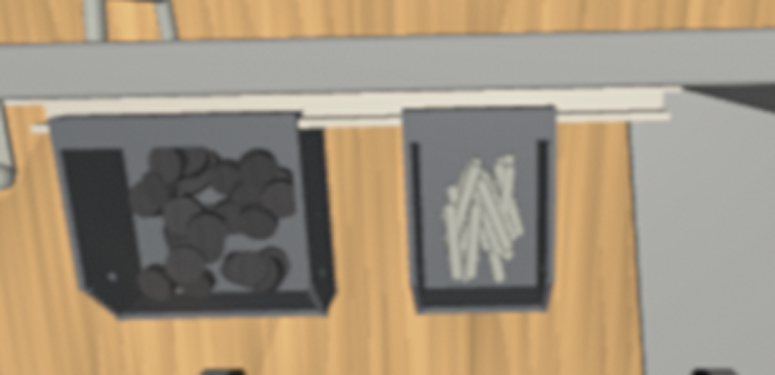

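Confirmed: the narrow grey bin with pins hangs on the louvre, rear lip at px (281,153). Descending with the jaws slightly narrowed.

Request:
servo_tool(deltas=[{"dp":[-0.012,0.018,0.2],"dr":[0,0,-0.015],"claw":0.1},{"dp":[-0.012,0.018,0.4],"dr":[0,0,-0.015],"claw":0.1},{"dp":[-0.012,0.018,0.5],"dr":[0,0,-0.015],"claw":0.1},{"dp":[-0.012,0.018,0.5],"dr":[0,0,-0.015],"claw":0.1}])

```text
time_s: 4.85
position: [553.8, 154.6, 302.2]
tool_rot: [-180.0, -0.0, 91.8]
contact_force: [0.3, -0.4, 0.0]
opening: 0.902
```

```bash
python3 w.py pics/w2.png; python3 -c "
from h import *
plan(((554.5,155,220),(180,0,91.8)))"
```

```text
t 4.85 p [553.8 154.6 302.2] rpy [-179.96   -0.     91.77] F [ 0.3 -0.4  0. ] open 0.902
cam [552. 226. 434.]
pin_bin 0.96 [310.4  48.7] [574.4 279.8 193. ]
pin_bin 0.76 [275.5 212.8] [552.5 152.7 193. ]
pin_bin 0.76 [198.1  26.9] [492.3 291.5 193. ]
wide_bin 0.81 [140.4 213.3] [436.8 148.6 193. ]
wide_bin 0.64 [80.9 43.7] [405.9 277.9 193. ]
pin_lip 0.6 [152.8  38. ] [480.1 270.3 248. ]
mask 0.91 4702 [[[131.0, 16.0], [468.7, 280.7]], [[196.0, -36.0], [505.9, 305.9]], [[243.0, 24.0], [530.8, 279.0]], [[178.0, 75.0], [492.8, 251.3]]]
mask 0.71 10294 [[[233.0, 160.0], [524.5, 203.4]], [[326.0, 160.0], [582.9, 205.2]], [[326.0, 276.0], [589.2, 124.1]], [[233.0, 276.0], [523.7, 122.1]]]
t 5.1 p [555.4 155.1 305.4] rpy [ 1.7971e+02 -4.0000e-02  9.1810e+01] F [-1.5  0.5 -0.1] open 0.901
(554.5, 155, 220) dp [-0.0009, -0.007, 0.4268] dr [0.0033, -0.0005, 0.0001]
```

View pics/w2.png

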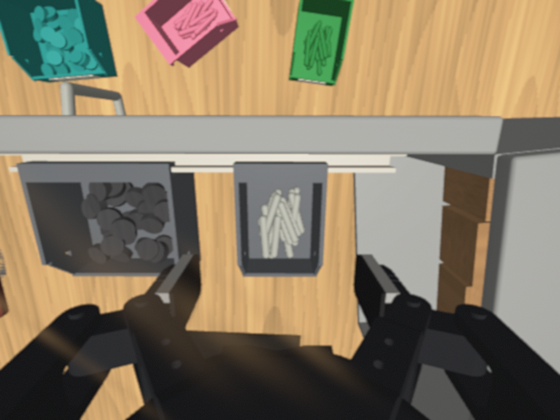

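The fingers straddle the bin (tips at columns 200 and 356, bin 236–327), and clear both the wide bin and the cabinet. Going down.

Request:
servo_tool(deltas=[{"dp":[0,0.005,0.15],"dr":[0,0,0],"claw":0.1},{"dp":[0,0.005,0.3],"dr":[0,0,0],"claw":0.1},{"dp":[0,0.005,0.42],"dr":[0,0,0],"claw":0.1},{"dp":[0,0.005,0.42],"dr":[0,0,0],"claw":0.1},{"dp":[0,0.005,0.42],"dr":[0,0,0],"claw":0.1}], newtons=30)

```text
time_s: 5.72
position: [557.8, 155.4, 223.2]
tool_rot: [179.6, -0.1, 91.8]
contact_force: [0.2, 0.1, -0.2]
opening: 0.896
```

Request:
servo_tool(deltas=[{"dp":[0,0,0],"dr":[0,0,0],"claw":0.2},{"dp":[0,0,0],"dr":[0,0,0],"claw":0.3},{"dp":[0,0,0],"dr":[0,0,0],"claw":0.45},{"dp":[0,0,0],"dr":[0,0,0],"claw":0.6},{"dp":[0,0,0],"dr":[0,0,0],"claw":0.6},{"dp":[0,0,0],"dr":[0,0,0],"claw":0.6}], newtons=30)

```text
time_s: 6.48
position: [556.6, 154.9, 225.2]
tool_rot: [179.7, 0.0, 91.9]
contact_force: [-9.4, -3.4, 9.7]
opening: 0.7
```

Request:
servo_tool(deltas=[{"dp":[0,0,-0.05],"dr":[0,0,0],"claw":0.6},{"dp":[0,0,-0.1],"dr":[0,0,0],"claw":0.6},{"dp":[0,0,-0.15],"dr":[0,0,0],"claw":0.6},{"dp":[0,0,-0.2],"dr":[0.003,0,0],"claw":0.6},{"dp":[0,0,-0.2],"dr":[0.003,0,0],"claw":0.6},{"dp":[0,0,-0.2],"dr":[0.003,0,0],"claw":0.6}])

```text
time_s: 7.22
position: [556.3, 154.9, 264.9]
tool_rot: [180.0, 0.0, 91.9]
contact_force: [-1.1, 0.5, -2.3]
opening: 0.695
```

```bash
python3 w.py pics/w3.png;python3 -c "
from h import *
plan(((556,0,262),(180,0,91.8)))"
```

```text
t 7.22 p [556.3 154.9 264.9] rpy [1.7999e+02 1.0000e-02 9.1850e+01] F [-1.1  0.5 -2.3] open 0.695
cam [554. 227. 397.]
pin_bin 0.72 [315.8  43.4] [576.4 275.  193. ]
pin_bin 0.71 [191.2  20.1] [499.8 285.2 193. ]
pin_bin 0.57 [276.6 251.8] [556.6 133.8 193. ]
wide_bin 0.7 [52.6 35.2] [414.2 274.2 193. ]
wide_bin 0.59 [116.  230.6] [437.8 147.  193. ]
pin_lip 0.85 [278.9 207.4] [556.3 184.3 248. ]
pin_lip 0.73 [138.3  27.4] [490.7 265.8 248. ]
mask 0.82 4682 [[[286.0, 76.0], [557.2, 247.8]], [[298.0, -8.0], [561.1, 281.8]], [[357.0, 0.0], [587.2, 279.5]], [[345.0, 85.0], [585.3, 245.1]]]
mask 0.72 4685 [[[116.0, 0.0], [482.0, 276.0]], [[231.0, 0.0], [532.1, 277.7]], [[231.0, 61.0], [531.9, 253.5]], [[116.0, 61.0], [479.1, 251.7]]]
mask 0.62 23273 [[[197.0, 186.0], [513.6, 194.1]], [[355.0, 184.0], [594.8, 198.1]], [[357.0, 349.0], [607.2, 96.3]], [[199.0, 351.0], [510.8, 91.3]]]
t 7.47 p [556.2 154.9 264.8] rpy [-1.7999e+02  2.0000e-02  9.1850e+01] F [-0.5  0.1 -1.8] open 0.699
(556, 0, 262) dp [-0.7741, -0.0262, 0.014] dr [-0.0001, 0.0002, 0.0006]
```

View pics/w3.png

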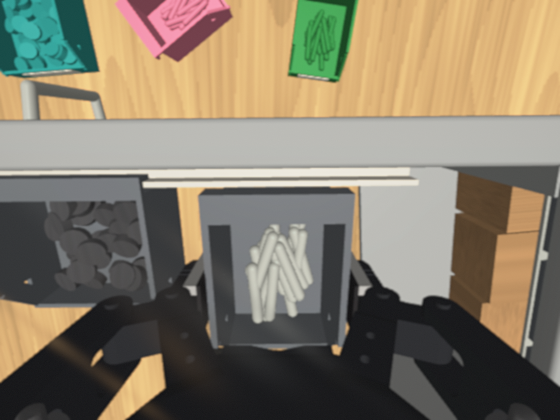

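Bin is clear of the louvre and level in the grip; the wide bin still hangs. Moving away from the door, then toward the mat.

Request:
servo_tool(deltas=[{"dp":[-0.08,0,0],"dr":[0,0,0],"claw":0.6},{"dp":[-0.2,0,0],"dr":[0,0,0],"claw":0.6},{"dp":[-0.35,0,0],"dr":[0,0,0],"claw":0.6},{"dp":[-0.5,0,0],"dr":[0,0,0],"claw":0.6},{"dp":[-0.65,0,0],"dr":[0,0,0],"claw":0.6},{"dp":[-0.75,0,0],"dr":[0,0,0],"claw":0.6},{"dp":[-0.78,0,0],"dr":[0,0,0],"claw":0.6}])

```text
time_s: 8.35
position: [561.2, -2.5, 264.8]
tool_rot: [-180.0, 0.0, 91.7]
contact_force: [-0.5, 0.5, -2.1]
opening: 0.697
```

Request:
servo_tool(deltas=[{"dp":[-0.1,-0.03,0],"dr":[0,0,0],"claw":0.6},{"dp":[-0.25,-0.08,0],"dr":[0,0,0],"claw":0.6},{"dp":[-0.4,-0.13,0],"dr":[0,0,0],"claw":0.6},{"dp":[-0.55,-0.18,0],"dr":[0,0,0],"claw":0.6},{"dp":[-0.7,-0.23,0],"dr":[0,0,0],"claw":0.6},{"dp":[-0.8,-0.27,0],"dr":[0,0,0],"claw":0.6},{"dp":[-0.88,-0.3,0],"dr":[0,0,0],"claw":0.6},{"dp":[-0.92,-0.31,0],"dr":[0,0,0],"claw":0.6}])

```text
time_s: 9.35
position: [504.7, -188.6, 264.8]
tool_rot: [-180.0, 0.0, 91.7]
contact_force: [0.0, 0.8, -1.6]
opening: 0.696
```

```bash
cat > m.py <<'E'
from h import *
plan(((500,-190,120),(180,0,91.8)))
for n in ['top','side']:
    c=cap(n)
    for nm,z in [('mat',0),('collar',0),('pin_bin',36 if 0 else 230)]:
        for a in vision.mark_of(c,nm)[:2]: print(n,nm,round(a['p'],2),np.round(px(a['at'])),np.round(atz(c,px(a['at']),z),1))
    for nm,z in [('mat',4),('collar',42)]:
        for a in vision.cut_out(c,nm)[:1]:
            m=a['mask']; r=cv2.minAreaRect(np.argwhere(m)[:,::-1].astype(np.float32)); print(nm,'mask',[np.round(atz(c,q,z)[:2]).tolist() for q in cv2.boxPoints(r)])
E
python3 m.py
```

```text
t 9.35 p [ 504.7 -188.6  264.8] rpy [-179.99    0.     91.73] F [ 0.   0.8 -1.6] open 0.696
(500, -190, 120) dp [-0.0063, -0.0239, 0.7241] dr [-0.0001, 0.0, -0.0007]
top mat 0.84 [359. 216.] [ 498.9 -267.5    0. ]
top collar 0.43 [381. 219.] [ 491.3 -332.6    0. ]
top pin_bin 0.93 [152. 234.] [436.8 273.7 230. ]
top pin_bin 0.61 [330. 207.] [ 506.9 -157.2  230. ]
mat mask [[600.0, -126.0], [603.0, -388.0], [400.0, -387.0], [397.0, -127.0]]
side mat 0.84 [283. 186.] [ 505.1 -254.6    0. ]
side mat 0.47 [281. 141.] [ 528.  -437.7    0. ]
side collar 0.74 [292. 163.] [ 485.7 -344.6    0. ]
side pin_bin 0.9 [282. 142.] [ 500.6 -193.5  230. ]
side pin_bin 0.68 [215. 379.] [561.1 406.1 230. ]
mat mask [[603.0, -127.0], [620.0, -397.0], [397.0, -386.0], [404.0, -120.0]]
collar mask [[521.0, -368.0], [451.0, -374.0], [445.0, -274.0], [512.0, -268.0]]
```

Request:
servo_tool(deltas=[{"dp":[0,-0.02,0.08],"dr":[0,0,0],"claw":0.6},{"dp":[0,-0.02,0.22],"dr":[0,0,0],"claw":0.6},{"dp":[0,-0.02,0.4],"dr":[0,0,0],"claw":0.6},{"dp":[0,-0.02,0.58],"dr":[0,0,0],"claw":0.6},{"dp":[0,-0.02,0.74],"dr":[0,0,0],"claw":0.6},{"dp":[0,-0.02,0.88],"dr":[0,0,0],"claw":0.6},{"dp":[0,-0.02,0.96],"dr":[0,0,0],"claw":0.6},{"dp":[0,-0.02,1.0],"dr":[0,0,0],"claw":0.6},{"dp":[0,-0.02,1.0],"dr":[0,0,0],"claw":0.6}])

```text
time_s: 11.08
position: [500.9, -188.2, 64.8]
tool_rot: [-180.0, 0.0, 91.8]
contact_force: [0.1, -0.5, -2.4]
opening: 0.695
```

Request:
servo_tool(deltas=[{"dp":[0,0,0.03],"dr":[0,0,0],"claw":0.6},{"dp":[0,0,0.06],"dr":[0,0,0],"claw":0.6},{"dp":[0,0,0.09],"dr":[0,0,0],"claw":0.6},{"dp":[0,0,0.11],"dr":[0,0,0],"claw":0.6},{"dp":[0,0,0.12],"dr":[0,0,0],"claw":0.6},{"dp":[0,0,0.12],"dr":[0,0,0],"claw":0.6}])

```text
time_s: 11.82
position: [500.8, -188.1, 40.6]
tool_rot: [-180.0, -0.0, 91.8]
contact_force: [0.2, 0.1, -2.4]
opening: 0.696
```

Request:
servo_tool(deltas=[{"dp":[0,0,0.01],"dr":[0,0,0],"claw":0.6},{"dp":[0,0,0.01],"dr":[0,0,0],"claw":0.6}])

```text
time_s: 12.08
position: [500.7, -188.1, 38.5]
tool_rot: [-180.0, -0.0, 91.8]
contact_force: [0.2, -0.1, -1.5]
opening: 0.696
```

Request:
servo_tool(deltas=[{"dp":[0,0,0.005],"dr":[0,0,0],"claw":0.6},{"dp":[0,0,0.01],"dr":[0,0,0],"claw":0.6}])

```text
time_s: 12.32
position: [500.9, -188.0, 37.1]
tool_rot: [-180.0, -0.0, 91.8]
contact_force: [-4.0, 3.7, 9.8]
opening: 0.694
```

Request:
servo_tool(deltas=[{"dp":[0,0,0.005],"dr":[0,0,0],"claw":0.6},{"dp":[0,0,0.01],"dr":[0,0,0],"claw":0.6}])

```text
time_s: 12.58
position: [501.0, -187.8, 36.8]
tool_rot: [-179.9, -0.0, 91.8]
contact_force: [-10.3, 6.1, 20.5]
opening: 0.701
```

Floor contact. Relieve the force, open and lift.

Request:
servo_tool(deltas=[{"dp":[0,0,0],"dr":[0,0,0],"claw":0.55},{"dp":[0,0,0],"dr":[0,0,0],"claw":0.3},{"dp":[0,0,0],"dr":[0,0,0],"claw":0.2},{"dp":[0,0,0],"dr":[0,0,0],"claw":0.1},{"dp":[0,0,0],"dr":[0,0,0],"claw":0.1}])

```text
time_s: 13.2
position: [501.0, -187.8, 36.8]
tool_rot: [-179.9, -0.0, 91.8]
contact_force: [-0.5, 1.3, -0.4]
opening: 0.902
```

Request:
servo_tool(deltas=[{"dp":[0,0,-0.05],"dr":[0,0,0],"claw":0.1},{"dp":[0,0,-0.15],"dr":[0,0,0],"claw":0.1},{"dp":[0,0,-0.3],"dr":[0,0,0],"claw":0.1},{"dp":[0,0,-0.5],"dr":[0,0,0],"claw":0.1},{"dp":[0,0,-0.75],"dr":[0,0,0],"claw":0.1},{"dp":[0,0,-1],"dr":[0,0,0],"claw":0.5},{"dp":[0,0,-1],"dr":[0,0,0],"claw":1}])

```text
time_s: 14.08
position: [504.0, -189.4, 243.1]
tool_rot: [179.5, 0.3, 91.8]
contact_force: [0.7, 0.2, -0.7]
opening: 0.485
```

Request:
servo_tool(deltas=[{"dp":[0.1,-0.4,-0.3],"dr":[0,0,0],"claw":1},{"dp":[0.1,-0.8,-0.6],"dr":[0,0,0],"claw":1},{"dp":[0.2,-1,-0.75],"dr":[0,0,0],"claw":1},{"dp":[0.2,-1,-0.75],"dr":[0,0,0],"claw":1},{"dp":[0.2,-1,-0.75],"dr":[0,0,0],"claw":1}])

```text
time_s: 14.7
position: [300.5, -155.0, 394.6]
tool_rot: [179.2, 0.6, 91.7]
contact_force: [0.7, -0.6, 0.3]
opening: 0.0
```

```bash
cat > d.py <<'E'
from h import *; import sys,pickle
plan(); ims=[]
R={}
for n in ['top','side']:
    c=cap(n); ims.append(c)
    for nm in ['pin_bin','wide_bin','collar','cab_door','door_front','door_home']:
        z={'pin_bin':4,'collar':4,'wide_bin':193,'cab_door':0}.get(nm,265)
        for a in vision.mark_of(c,nm)[:3]: print(n,nm,round(a['p'],2),np.round(px(a['at'])),np.round(atz(c,px(a['at']),z),1))
pickle.dump(ims,open('d.pkl','wb'))
cv2.imwrite(sys.argv[1],np.hstack([cv2.resize(i['pixels'],(400,300)) for i in ims])[...,::-1])
E
python3 d.py pics/d1.png
```

```text
t 14.7 p [ 300.5 -155.   394.6] rpy [179.25   0.57  91.69] F [ 0.7 -0.6  0.3] open 0.0
top pin_bin 0.97 [152. 233.] [440.6 339.8   4. ]
top pin_bin 0.91 [334. 214.] [ 502.6 -195.6    4. ]
top pin_bin 0.68 [159. 183.] [589.1 320.7   4. ]
top wide_bin 0.95 [208. 235.] [436.8 143.9 193. ]
top collar 0.72 [383. 222.] [ 482.1 -338.7    4. ]
top cab_door 0.67 [197. 161.] [656.  211.3   0. ]
top door_front 0.66 [168. 243.] [415.5 224.5 265. ]
top door_front 0.19 [275. 136.] [673.3 -23.5 265. ]
top door_home 0.93 [273. 137.] [670.4 -18.5 265. ]
side pin_bin 0.6 [285. 396.] [444.5 345.4   4. ]
side pin_bin 0.59 [284. 200.] [ 496.4 -198.3    4. ]
side pin_bin 0.56 [214. 378.] [603.8 320.1   4. ]
side wide_bin 0.76 [363. 390.] [301.  388.3 193. ]
side wide_bin 0.69 [298. 269.] [435.3 143.3 193. ]
side collar 0.92 [291. 168.] [ 489.2 -322.5    4. ]
side cab_door 0.72 [200. 327.] [659.  199.8   0. ]
side door_front 0.9 [303. 283.] [420.5 220.1 265. ]
side door_home 0.74 [199. 177.] [671.8 -32.3 265. ]
```

View pics/d1.png

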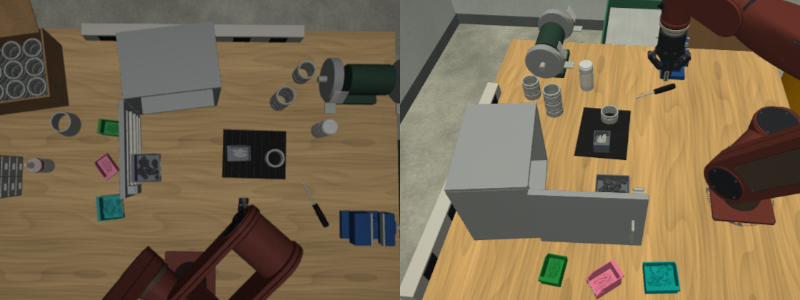

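The bin stands on the mat at about (500,-196), away from the collar at (383,222) in the full-size top view, and the wide bin is still hanging. Next, the door.

```bash
cat >> h.py <<'E'
H=np.array([657.5,211.5])
def door(psi,off=11,r=240,z=268):
    a=np.radians(psi); p=H+r*np.array([np.sin(a),-np.cos(a)])-(18+off)*np.array([np.cos(a),np.sin(a)])
    return (float(round(p[0],1)),float(round(p[1],1)),z),(180,0,180+psi)
E
python3 -c "
from h import *
p,r=door(-88.2,off=45)
print(p); plan(((330,45,395),r),((p[0],p[1],395),r))"
```

```text
(415.6, 266.9, 268)
t 15.4 p [ 301.7 -155.   391.1] rpy [179.57   0.25  91.79] F [-0.6  0.3 -0.5] open 0.005
(330, 45, 395) dp [0.9949, 0.1729, -0.0225] dr [0.0047, 0.0027, -0.0001]
(415.6, 266.9, 395) dp [2.0904, 0.6354, -0.0238] dr [0.0047, 0.0027, -0.0001]
```

Request:
servo_tool(deltas=[{"dp":[0.2,0.3,-0.02],"dr":[0.005,0.003,0],"claw":1},{"dp":[0.5,0.45,-0.02],"dr":[0.005,0.003,0],"claw":1},{"dp":[0.8,0.5,-0.02],"dr":[0.005,0.003,0],"claw":1},{"dp":[1,0.5,-0.02],"dr":[0.005,0.003,0],"claw":1},{"dp":[1,0.5,-0.02],"dr":[0.005,0.003,0],"claw":1}])

```text
time_s: 16.02
position: [395.1, 51.1, 395.0]
tool_rot: [-180.0, -0.1, 92.2]
contact_force: [-0.1, 0.3, -0.3]
opening: 0.002
```

Request:
servo_tool(deltas=[{"dp":[0.3,0,0],"dr":[0,0,0],"claw":1},{"dp":[0.6,0.05,0],"dr":[0,0,0],"claw":1},{"dp":[0.85,0.1,0],"dr":[0,0,0],"claw":1},{"dp":[1,0.1,0],"dr":[0,0,0],"claw":1},{"dp":[1,0.1,0],"dr":[0,0,0],"claw":1},{"dp":[1,0.1,0],"dr":[0,0,0],"claw":1}])

```text
time_s: 16.77
position: [408.0, 250.5, 395.1]
tool_rot: [-180.0, -0.0, 92.1]
contact_force: [0.2, -0.1, -0.2]
opening: 0.0
```

```bash
python3 -c "
from h import *
plan(door(-88.2,45,z=395),door(-88.2,45))"
```

```text
t 16.77 p [408.  250.5 395.1] rpy [-1.7997e+02 -2.0000e-02  9.2110e+01] F [ 0.2 -0.1 -0.2] open 0.0
(415.6, 266.9, 395) dp [0.0806, 0.041, 0.0006] dr [-0.0004, -0.0002, 0.0035]
(415.6, 266.9, 268) dp [0.0804, 0.0414, 0.6356] dr [-0.0004, -0.0002, 0.0035]
```

Request:
servo_tool(deltas=[{"dp":[0.08,0.04,0],"dr":[0,0,0],"claw":1},{"dp":[0.08,0.04,0.2],"dr":[0,0,0],"claw":1},{"dp":[0.08,0.04,0.4],"dr":[0,0,0],"claw":1},{"dp":[0.08,0.04,0.6],"dr":[0,0,0],"claw":1},{"dp":[0.08,0.04,0.64],"dr":[0,0,0],"claw":1},{"dp":[0.08,0.04,0.64],"dr":[0,0,0],"claw":1}])

```text
time_s: 17.52
position: [415.8, 266.7, 267.8]
tool_rot: [-180.0, -0.0, 92.1]
contact_force: [-0.2, 0.3, 0.1]
opening: 0.001
```

```bash
python3 -c "
from h import *
plan(*[door(-88.2,o) for o in (30,17,11)],*[door(p) for p in (-86,-82,-78,-73,-68,-63,-58)])"
```

```text
t 17.52 p [415.8 266.7 267.8] rpy [-1.7999e+02 -2.0000e-02  9.2080e+01] F [-0.2  0.3  0.1] open 0.001
(416.1, 251.9, 268) dp [-0.0742, -0.0014, -0.001] dr [-0.0001, -0.0003, 0.0031]
(416.5, 238.9, 268) dp [-0.1392, -0.0018, -0.0011] dr [-0.0001, -0.0003, 0.0031]
(416.7, 232.9, 268) dp [-0.1692, -0.0019, -0.0011] dr [-0.0001, -0.0003, 0.0031]
(416.1, 223.7, 268) dp [-0.2151, -0.0065, -0.0011] dr [-0.0001, -0.0003, -0.0214]
(415.8, 206.8, 268) dp [-0.2995, -0.0111, -0.0011] dr [-0.0001, -0.0003, -0.0658]
(416.7, 190.0, 268) dp [-0.3836, -0.0096, -0.0012] dr [-0.0001, -0.0003, -0.1103]
(419.5, 169.1, 268) dp [-0.4885, 0.0006, -0.0012] dr [-0.0001, -0.0003, -0.1658]
(424.1, 148.5, 268) dp [-0.5923, 0.0198, -0.0013] dr [-0.0001, -0.0003, -0.2214]
(430.5, 128.4, 268) dp [-0.6939, 0.0482, -0.0013] dr [-0.0001, -0.0003, -0.2769]
(438.6, 108.9, 268) dp [-0.7928, 0.0851, -0.0014] dr [-0.0001, -0.0003, -0.3325]
```

Request:
servo_tool(deltas=[{"dp":[-0.075,0,0],"dr":[0,0,0],"claw":1},{"dp":[-0.14,0,0],"dr":[0,0,0],"claw":1},{"dp":[-0.17,0,0],"dr":[0,0,0],"claw":1},{"dp":[-0.215,-0.006,0],"dr":[0,0,-0.02],"claw":1},{"dp":[-0.3,-0.011,0],"dr":[0,0,-0.066],"claw":1},{"dp":[-0.385,-0.01,0],"dr":[0,0,-0.11],"claw":1},{"dp":[-0.49,0,0],"dr":[0,0,-0.166],"claw":1},{"dp":[-0.59,0.02,0],"dr":[0,0,-0.22],"claw":1},{"dp":[-0.695,0.048,0],"dr":[0,0,-0.277],"claw":1},{"dp":[-0.79,0.085,0],"dr":[0,0,-0.333],"claw":1}])

```text
time_s: 18.77
position: [438.6, 108.6, 268.2]
tool_rot: [180.0, -0.0, 122.2]
contact_force: [0.6, 0.0, 0.5]
opening: -0.001
```

```bash
python3 d.py pics/d2.png; python3 -c "
from h import *
plan(*[door(p) for p in (-53,-48,-43,-38,-33,-28,-24,-20)])"
```

```text
t 18.77 p [438.6 108.6 268.2] rpy [ 1.7995e+02 -3.0000e-02  1.2219e+02] F [0.6 0.  0.5] open -0.001
top pin_bin 0.93 [160. 179.] [601.8 319.2   4. ]
top pin_bin 0.86 [332. 211.] [ 511.3 -189.5    4. ]
top pin_bin 0.78 [153. 235.] [436.4 335.9   4. ]
top wide_bin 0.88 [158. 289.] [300.1 266.3 193. ]
top wide_bin 0.77 [248. 211.] [498.4  43.2 193. ]
top collar 0.82 [382. 221.] [ 484.8 -336.1    4. ]
top cab_door 0.82 [199. 162.] [653.1 205.2   0. ]
top door_front 0.69 [219. 230.] [447.  105.9 265. ]
top door_home 0.95 [275. 137.] [669.5 -22.4 265. ]
side pin_bin 0.72 [283. 396.] [448.7 344.4   4. ]
side pin_bin 0.62 [216. 381.] [598.6 325.8   4. ]
side pin_bin 0.57 [283. 201.] [ 499.2 -195.6    4. ]
side wide_bin 0.97 [267. 224.] [512.9  31.2 193. ]
side wide_bin 0.87 [361. 390.] [304.2 387.6 193. ]
side wide_bin 0.17 [198. 178.] [694.8 -92.  193. ]
side cab_door 0.67 [198. 330.] [660.7 208.6   0. ]
side door_front 0.67 [290. 223.] [458.2  78.8 265. ]
side door_home 0.81 [200. 179.] [667.4 -24.8 265. ]
t 19.48 p [438.5 109.7 267.7] rpy [ 1.8000e+02 -3.0000e-02  1.2206e+02] F [-0.4  0.2 -0.5] open 0.0
(448.4, 90.2, 268) dp [-0.1087, -0.0096, -0.0014] dr [0.0, -0.0003, -0.0549]
(459.7, 72.5, 268) dp [-0.2137, -0.0087, -0.0014] dr [0.0, -0.0003, -0.1104]
(472.6, 55.8, 268) dp [-0.3187, 0.0016, -0.0015] dr [0.0, -0.0003, -0.166]
(486.9, 40.2, 268) dp [-0.4228, 0.0208, -0.0015] dr [0.0001, -0.0003, -0.2215]
(502.5, 26.0, 268) dp [-0.5244, 0.0492, -0.0016] dr [0.0001, -0.0003, -0.2771]
(519.2, 13.2, 268) dp [-0.6229, 0.086, -0.0016] dr [0.0001, -0.0003, -0.3327]
(533.4, 4.0, 268) dp [-0.6996, 0.1218, -0.0017] dr [0.0001, -0.0003, -0.3771]
(548.2, -4.1, 268) dp [-0.7732, 0.163, -0.0017] dr [0.0001, -0.0003, -0.4215]
```

View pics/d2.png

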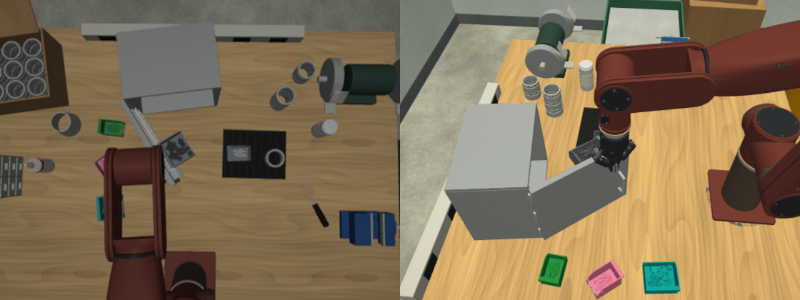

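The door is following, about 55° still to go, with the wide bin hanging and the pin bin and collar undisturbed. Continuing.

Request:
servo_tool(deltas=[{"dp":[-0.05,-0.005,0],"dr":[0,0,-0.025],"claw":1},{"dp":[-0.11,-0.01,0],"dr":[0,0,-0.055],"claw":1},{"dp":[-0.214,-0.009,0],"dr":[0,0,-0.11],"claw":1},{"dp":[-0.319,0.002,0],"dr":[0,0,-0.166],"claw":1},{"dp":[-0.423,0.021,0],"dr":[0,0,-0.222],"claw":1},{"dp":[-0.524,0.049,0],"dr":[0,0,-0.277],"claw":1},{"dp":[-0.623,0.086,0],"dr":[0,0,-0.333],"claw":1},{"dp":[-0.7,0.122,0],"dr":[0,0,-0.377],"claw":1},{"dp":[-0.773,0.163,0],"dr":[0,0,-0.421],"claw":1}])

```text
time_s: 20.6
position: [548.5, -4.4, 267.4]
tool_rot: [180.0, -0.1, 160.1]
contact_force: [-0.6, 0.8, 0.2]
opening: 0.001
```

```bash
python3 -c "
from h import *
plan(*[door(p) for p in (-16,-12,-8,-4,-1,1,2,3)])"
```

```text
t 20.6 p [548.5  -4.4 267.4] rpy [ 1.7999e+02 -6.0000e-02  1.6007e+02] F [-0.6  0.8  0.2] open 0.001
(563.5, -11.2, 268) dp [-0.0822, -0.0065, -0.003] dr [0.0001, -0.0007, -0.0437]
(579.2, -17.2, 268) dp [-0.1662, -0.008, -0.0031] dr [0.0002, -0.0007, -0.0881]
(595.4, -22.1, 268) dp [-0.2507, -0.0034, -0.0032] dr [0.0002, -0.0007, -0.1326]
(611.8, -25.9, 268) dp [-0.3343, 0.0067, -0.0033] dr [0.0002, -0.0007, -0.177]
(624.3, -28.0, 268) dp [-0.3966, 0.0181, -0.0033] dr [0.0002, -0.0007, -0.2104]
(632.7, -29.0, 268) dp [-0.4378, 0.0278, -0.0034] dr [0.0002, -0.0007, -0.2326]
(636.9, -29.4, 268) dp [-0.4582, 0.033, -0.0034] dr [0.0002, -0.0007, -0.2437]
(641.1, -29.7, 268) dp [-0.4785, 0.0388, -0.0034] dr [0.0002, -0.0007, -0.2548]
```

Request:
servo_tool(deltas=[{"dp":[-0.04,-0.003,0],"dr":[0,0,-0.02],"claw":1},{"dp":[-0.082,-0.006,-0.003],"dr":[0,0,-0.044],"claw":1},{"dp":[-0.166,-0.008,-0.003],"dr":[0,0,-0.088],"claw":1},{"dp":[-0.25,-0.003,-0.003],"dr":[0,0,-0.132],"claw":1},{"dp":[-0.334,0.007,-0.003],"dr":[0,0,-0.177],"claw":1},{"dp":[-0.397,0.018,-0.003],"dr":[0,0,-0.21],"claw":1},{"dp":[-0.438,0.028,-0.003],"dr":[0,0,-0.233],"claw":1},{"dp":[-0.458,0.033,-0.003],"dr":[0,0,-0.244],"claw":1},{"dp":[-0.479,0.039,-0.003],"dr":[0,0,-0.255],"claw":1}])

```text
time_s: 21.72
position: [641.1, -29.6, 267.8]
tool_rot: [180.0, -0.1, -176.9]
contact_force: [-0.6, 0.4, 0.6]
opening: -0.004
```

```bash
python3 d.py pics/d3.png; python3 -c "
from h import *
plan(*[door(p) for p in (4,5,6,7,8)])"
```

```text
t 21.73 p [641.1 -29.6 267.8] rpy [ 1.7996e+02 -9.0000e-02 -1.7694e+02] F [-0.6  0.4  0.6] open -0.004
top pin_bin 0.91 [160. 182.] [592.6 319.8   4. ]
top pin_bin 0.89 [156. 235.] [436.9 328.2   4. ]
top wide_bin 0.74 [162. 291.] [296.3 256.2 193. ]
top collar 0.7 [381. 220.] [ 488.2 -332.     4. ]
top cab_door 0.91 [197. 161.] [656.  212.9   0. ]
top door_front 0.57 [275. 144.] [653.9 -22.6 265. ]
top door_front 0.29 [198. 159.] [615.9 158.8 265. ]
top door_home 0.37 [334. 215.] [ 486.6 -164.3  265. ]
side pin_bin 0.97 [285. 203.] [ 494.5 -186.6    4. ]
side pin_bin 0.91 [283. 399.] [449.5 351.7   4. ]
side pin_bin 0.73 [217. 380.] [595.3 323.4   4. ]
side wide_bin 0.85 [359. 387.] [307.1 382.6 193. ]
side wide_bin 0.54 [177. 202.] [729.1 -14.7 193. ]
side collar 0.77 [293. 166.] [ 483.6 -331.5    4. ]
side collar 0.39 [198. 331.] [660.1 213.1   4. ]
side cab_door 0.82 [198. 331.] [659.6 212.2   0. ]
side door_front 0.88 [208. 178.] [649.6 -29.4 265. ]
side door_home 0.73 [201. 179.] [665.8 -24.7 265. ]
side door_home 0.28 [197. 328.] [603.8 330.7 265. ]
t 22.43 p [641.2 -29.7 267.9] rpy [ 1.7997e+02 -5.0000e-02 -1.7699e+02] F [ 0.3 -0.   0.9] open -0.0
(645.3, -29.9, 268) dp [-0.0204, -0.0021, -0.0003] dr [0.0004, -0.0005, -0.0109]
(649.5, -30.1, 268) dp [-0.0413, -0.0042, -0.0003] dr [0.0004, -0.0005, -0.0221]
(653.7, -30.2, 268) dp [-0.0623, -0.0058, -0.0003] dr [0.0004, -0.0005, -0.0332]
(658.0, -30.2, 268) dp [-0.0837, -0.0069, -0.0003] dr [0.0004, -0.0005, -0.0443]
(662.2, -30.2, 268) dp [-0.1047, -0.008, -0.0004] dr [0.0004, -0.0005, -0.0554]
```

Request:
servo_tool(deltas=[{"dp":[-0.02,-0.002,0],"dr":[0,0,-0.011],"claw":1},{"dp":[-0.041,-0.004,0],"dr":[0,0,-0.022],"claw":1},{"dp":[-0.05,-0.005,0],"dr":[0,0,-0.028],"claw":1},{"dp":[-0.05,-0.005,0],"dr":[0,0,-0.028],"claw":1}])

```text
time_s: 22.92
position: [648.6, -30.2, 268.0]
tool_rot: [179.9, -0.5, -174.4]
contact_force: [-14.4, -0.8, 5.5]
opening: -0.001
```

Request:
servo_tool(deltas=[{"dp":[-0.01,0,0],"dr":[0,0,-0.005],"claw":1},{"dp":[-0.02,0,0],"dr":[0,0,-0.01],"claw":1}])

```text
time_s: 23.18
position: [648.8, -30.4, 268.0]
tool_rot: [179.9, -1.1, -173.5]
contact_force: [-19.2, -2.2, 7.5]
opening: -0.003
```

Request:
servo_tool(deltas=[{"dp":[-0.01,0,0],"dr":[0,0,-0.005],"claw":1},{"dp":[-0.02,0,0],"dr":[0,0,-0.01],"claw":1}])

```text
time_s: 23.42
position: [650.5, -30.5, 268.1]
tool_rot: [179.9, -1.4, -172.6]
contact_force: [-12.9, -1.6, 5.9]
opening: 0.003
```

Request:
servo_tool(deltas=[{"dp":[-0.015,0,0],"dr":[0,0,0],"claw":1},{"dp":[-0.03,0,0],"dr":[0,0,0],"claw":1}])

```text
time_s: 23.68
position: [654.9, -30.4, 268.2]
tool_rot: [179.9, -1.7, -172.6]
contact_force: [-6.6, -2.1, 3.7]
opening: -0.004
```

Request:
servo_tool(deltas=[{"dp":[-0.015,0,0],"dr":[0,0,0],"claw":1},{"dp":[-0.03,0,0],"dr":[0,0,0],"claw":1}])

```text
time_s: 23.92
position: [661.0, -29.8, 268.1]
tool_rot: [179.9, -1.7, -172.5]
contact_force: [-13.1, -3.3, 5.0]
opening: 0.003
```

```bash
python3 -c "
from h import *
plan(*[door(p) for p in (6,7,8)])
for n in ['top','side']:
    c=cap(n)
    for nm in ['door_front','door_home']:
        print(n,nm,[(round(a['p'],2),np.round(px(a['at']),1),np.round(atz(c,px(a['at']),265),1)) for a in vision.mark_of(c,nm)[:2]])
plan()"
```

```text
t 23.93 p [661.  -29.8 268.1] rpy [ 179.91   -1.71 -172.54] F [-13.1  -3.3   5. ] open 0.003
(653.7, -30.2, 268) dp [0.0365, 0.003, 0.0015] dr [0.0007, -0.019, 0.0162]
(658.0, -30.2, 268) dp [0.0152, 0.0002, 0.0008] dr [0.0009, -0.019, 0.0051]
(662.2, -30.2, 268) dp [-0.0056, -0.0025, 0.0002] dr [0.001, -0.019, -0.0061]
top door_front [(0.7, array([277. , 138.4]), array([666.9, -27.3, 265. ]))]
top door_home []
side door_front [(0.58, array([199.4, 181.3]), array([667.7, -18.5, 265. ]))]
side door_home []
t 24.23 p [660.8 -29.9 268. ] rpy [ 179.92   -1.71 -172.56] F [-3.3 -1.5  2.2] open 0.002
```

Request:
servo_tool(deltas=[{"dp":[-0.015,0,0],"dr":[0,0,0],"claw":1},{"dp":[-0.03,0,0],"dr":[0,0,0],"claw":1}])

```text
time_s: 24.48
position: [661.0, -29.8, 268.1]
tool_rot: [179.9, -2.6, -172.6]
contact_force: [-39.1, -4.6, 16.9]
opening: -0.005
```

Request:
servo_tool(deltas=[{"dp":[-0.01,0,0],"dr":[0,0,0],"claw":1},{"dp":[-0.02,0,0],"dr":[0,0,0],"claw":1}])

```text
time_s: 24.72
position: [660.7, -29.9, 268.2]
tool_rot: [179.8, -3.2, -172.6]
contact_force: [-28.6, -2.4, 12.7]
opening: 0.005
```

Hard stop at x≈661, with no further motion under about 39 N. Backing away and checking.

Request:
servo_tool(deltas=[{"dp":[0.05,0,0],"dr":[0,-0.03,0],"claw":1},{"dp":[0.2,0,0],"dr":[0,-0.035,0],"claw":1},{"dp":[0.4,0,-0.1],"dr":[0,-0.035,0],"claw":1},{"dp":[0.7,0,-0.5],"dr":[0,-0.035,0],"claw":1},{"dp":[1,0,-0.6],"dr":[0,-0.035,0],"claw":1},{"dp":[1,0,-0.6],"dr":[0,-0.035,0],"claw":1},{"dp":[1,0,-0.6],"dr":[0,-0.035,0],"claw":1}])

```text
time_s: 25.6
position: [469.6, -55.2, 402.2]
tool_rot: [180.0, 0.3, -172.6]
contact_force: [0.9, -0.3, -0.5]
opening: -0.002
```

```bash
python3 d.py pics/d4.png; python3 -c "
import pickle,cv2
t,s=pickle.load(open('d.pkl','rb'))
a=cv2.resize(t['pixels'][100:260,150:420],(800,474)); cv2.imwrite('pics/e.png',a[...,::-1])"
```

```text
t 25.6 p [469.6 -55.2 402.2] rpy [ 179.97    0.34 -172.64] F [ 0.9 -0.3 -0.5] open -0.002
top pin_bin 0.94 [152. 233.] [440.4 339.3   4. ]
top pin_bin 0.78 [160. 179.] [601.2 320.4   4. ]
top pin_bin 0.58 [336. 213.] [ 505.3 -200.7    4. ]
top wide_bin 0.61 [160. 289.] [300.9 259.9 193. ]
top collar 0.5 [383. 221.] [ 483.1 -336.9    4. ]
top collar 0.44 [335. 215.] [ 500.3 -198.2    4. ]
top cab_door 0.75 [195. 160.] [658.9 218.2   0. ]
top door_front 0.78 [275. 138.] [668.1 -22.1 265. ]
top door_front 0.52 [356. 216.] [ 485.6 -214.7  265. ]
top door_home 0.95 [274. 137.] [670.2 -19.7 265. ]
side pin_bin 0.7 [284. 395.] [447.7 342.    4. ]
side pin_bin 0.69 [283. 204.] [ 499.6 -184.     4. ]
side pin_bin 0.69 [216. 379.] [597.3 321.9   4. ]
side wide_bin 0.61 [362. 391.] [301.9 389.8 193. ]
side collar 0.66 [291. 165.] [ 488.6 -333.5    4. ]
side cab_door 0.59 [200. 332.] [654.1 214.3   0. ]
side door_front 0.8 [200. 183.] [666.7 -14.5 265. ]
side door_home 0.73 [199. 179.] [669.9 -25.9 265. ]
```

View pics/d4.png

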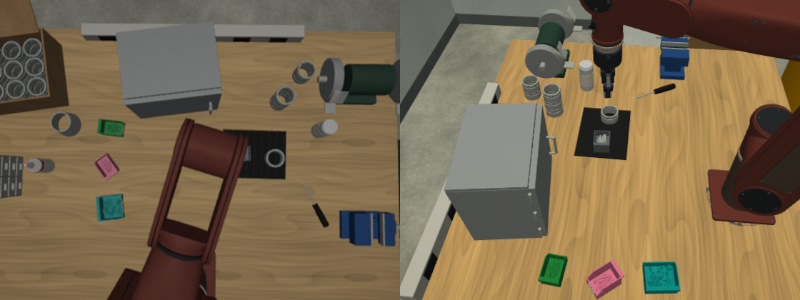

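View pics/e.png

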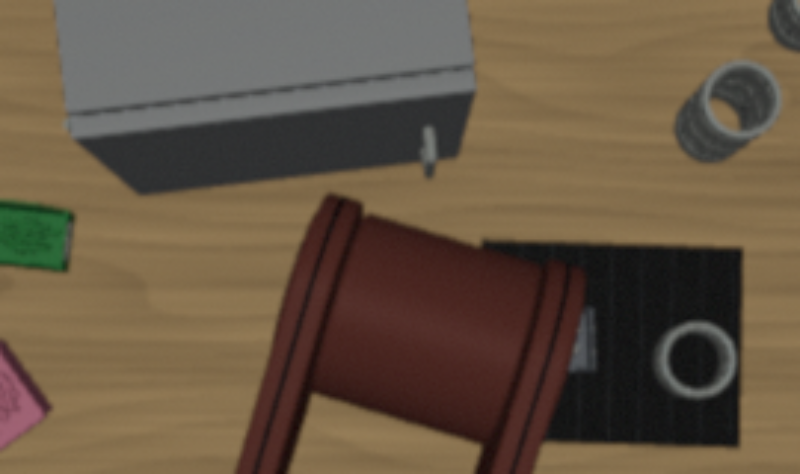

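The door gap is even along its whole width (from (70,113) to (470,68) in the crop), so the door sits flush. The bin is upright on the mat, and the collar hasn't moved. Handing in.

```bash
python3 -c "
from bench import workorder; print(workorder.close_job())"
```

```text
the job is handed in; nothing more can be done
None
```

The pin bin is on the mat beside the collar and the cabinet door is shut; I handed the job in at about 26 s of the 66 s allowed.

- **Bin:** I gripped the narrow grey bin by its sides, lifted it 40 mm off the louvre and set it down upright on the +y part of the mat. It stands at about (500, -195).
- **Collar:** It measured within a few mm of its first position in the last pictures, about 140 mm from the bin.
- **Door:** I pushed it shut with closed fingers. The force rose to about 19 N at the catch, fell to about 7 N as it snapped over, then met a hard stop that held at about 39 N. The last top view shows an even gap along the door.
- **Disagreement:** The network's marks for door_front and door_home differ by about 2–3 mm square to the door. By their sideways scatter, that is within their usual error.
- **Wide bin:** It was hanging normally about a third of the way through the closing. It went into the cabinet with the door and couldn't be seen after that.

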